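# Sweep the used stoppers into the collecting tray

## Task

Clear the used stoppers off the lab bench: sweep the three orange rubber stoppers across the bench, through the open mouth of the collecting tray and wholly inside it. Push them smoothly along the bench with the fingers, without pinching, lifting or flicking them. Leave the green stopper and everything else standing where it is.

Things in the scene. Friction and masses are not known exactly. Their poses are not given: they have to be found in the camera images.
- stopper_a: Orange rubber stopper, a solid upright truncated cone standing on its wide end: 36 mm diameter at the bottom, 29 mm at the top, 30 mm tall, 25 to 50 g; loose on the bench. Origin at the centre of its underside, z up. One of three alike; to be swept.
- stopper_b: Orange rubber stopper, a solid upright truncated cone standing on its wide end: 36 mm diameter at the bottom, 29 mm at the top, 30 mm tall, 25 to 50 g; loose on the bench. Origin at the centre of its underside, z up. One of three alike; to be swept.
- stopper_c: Orange rubber stopper, a solid upright truncated cone standing on its wide end: 36 mm diameter at the bottom, 29 mm at the top, 30 mm tall, 25 to 50 g; loose on the bench. Origin at the centre of its underside, z up. One of three alike; to be swept.
- green_stopper: Green rubber stopper, a solid upright truncated cone standing on its wide end: 36 mm diameter at the bottom, 29 mm at the top, 30 mm tall, 25 to 50 g; loose on the bench. Origin at the centre of its underside, z up. Same shape as the orange ones but stays where it is; it may stand between or beside them.
- tray: Fixed tray left (+y) of the stoppers: blue floor sheet 260 mm (x) by 130 mm (y), flush with the bench (no step), steel walls 30 mm tall, 4 mm thick outside its +x, -x and +y edges. The -y edge is the open mouth. Origin at the centre of the floor, on the bench: mouth line at y = -65 mm, back wall's inner face at y = +65 mm in its frame.
- weight: Brass balance weight with a knob on top, 32 mm diameter, 47 mm tall, 200 g, loose. Bystander. Origin at the centre of its underside.
- dish: Clear shallow dish, 90 mm diameter, 16 mm tall, loose. Bystander. Origin at the centre of its underside.
- beaker: Glass beaker, 70 mm diameter, 95 mm tall, empty, loose. Bystander. Origin at the centre of its underside.
- reagent: Amber bottle with a black cap, 66 mm diameter, 150 mm tall, 400 g, loose. Bystander. Origin at the centre of its underside.

How it is judged:
At the end, for the whole second after the job is handed in: All three orange stoppers are on the tray's floor inside its walls, each with its centre at least 15 mm past the mouth line, and at rest; the green stopper, weight, dish, beaker and bottle are within 15 mm of where they started (y of stopper_a in the frame of tray between -0.05 and 0.065 m and x of stopper_a in the frame of tray between -0.13 and 0.13 m and height (world z) of each of stopper_a, stopper_b, stopper_c below 0.025 m and linear speed of each of stopper_a, stopper_b, stopper_c below 0.02 m/s and y of stopper_b in the frame of tray between -0.05 and 0.065 m and x of stopper_b in the frame of tray between -0.13 and 0.13 m and y of stopper_c in the frame of tray between -0.05 and 0.065 m and x of stopper_c in the frame of tray between -0.13 and 0.13 m and distance of each of green_stopper, weight, dish, beaker, reagent from where it was at the start of the episode below 0.015 m); the robot touches nothing.
It fails at once if an orange stopper is lifted off the bench (height (world z) of any of stopper_a, stopper_b, stopper_c above 0.025 m).
It fails at once if an orange stopper is flicked (faster than 0.6 m/s) (linear speed of any of stopper_a, stopper_b, stopper_c above 0.6 m/s).
It fails at once if an orange stopper is pinched or crushed (over 18 N from the fingers) (contact force between the fingers and stopper_a above 18 N or contact force between the fingers and stopper_b above 18 N or contact force between the fingers and stopper_c above 18 N).
It fails at once if the green stopper, weight, dish, beaker or bottle is moved by more than 15 mm (distance of any of green_stopper, weight, dish, beaker, reagent from where it was at the start of the episode above 0.015 m).
It also fails if it takes over 72 s, if anything falls off the work surface, if the arm or the gripper's body presses on something with over 40 N, if the wrist force passes 120 N, or if a joint passes its speed limit or range.

## Robot

A 6-joint arm with a two-finger parallel gripper is mounted at the origin on the work surface. World frame = base frame: x ahead of the robot, y to its left, z up, the work surface at z = 0. Lengths are in m, angles in rad, forces in N, time in s.
With the tool pointing down it reaches from about 0.35 to 0.85 m from the base axis. Payload 8.1 kg.
Tool frame: the origin (TCP) lies at the very end of the fingers, on their centre line; the grasp point (between the pads) lies 19 mm behind it; z points along the fingers, y is the line along which they close (so a half turn about z gives the same grasp; the last joint's range is limited). The gripper opens to 93 mm and grips with 3 to 60 N. Pads are 15 mm wide; open, the fingers measure 128 mm over their backs; the gripper's body (75 mm by 188 mm) begins 65 mm behind the grasp point.
Start: joints at [-1.393, 0.13, 1.488, -0, 1.523, -0.085], TCP at [0.156, -0.579, 0.219] pointing down, gripper open.
Joint ranges: [-2.96, 2.96], [-0.89, 2.26], [0.02, 2.5], [-1.34, 4.48], [0, 2.73], [-2.66, 2.66]. Speed limits (rad/s): [2.39, 2.39, 2.79, 3.14, 3.14, 3.14].

## Interface

Orientations are given as a rotation vector (axis times angle).
In Python, from plant import read_state, eyes, workorder gives the robot as it stands. The module is installed in compiled form; this text tells all that it offers.
- The arm moves only by the tool play_rows, never from a script. Its argument "targets" is one flat list of numbers, 4 for each row, row after row: the shift along the tool's x, y, z in cm, then the turn about the tool's z in degrees. In form: [dx, dy, dz, roll, dx, dy, dz, roll, ...]. A call has 1 to 8 rows; each row is the pose to reach, as a shift and turn from the pose commanded when the call began, along the tool's axes at that moment; what a row does not reach only later rows make up. A row lasts 1/12 s, in which the tool goes at most 41.7 mm and 7.16 degrees, less where a joint would pass 70% of its speed; a pose out of reach is approached as far as the arm can. A call with a gripper value outside its range is refused whole. "grip" is the finger opening in cm, from 0 to 9.3, set as the call begins (left out, the last holds). The fingers move at their own pace and stop on an object; "grip_force" is the grip in N (left out, the last holds). Time passes only in rows, so rows that repeat a pose let the fingers close. It gives the time, the measured TCP pose, the force, the opening and the grip force at its end, in the units of the state.
- read_state(): the state, without advancing time (a new reading comes with each control period).
- eyes.read_camera(name): name is "side" or "top" or "wrist"; returns a dict with "image" (400x640x3 uint8, red, green, blue), "vfov" (degrees; the focal length in pixels is half the picture's height over the tangent of half this angle, whatever the lens; pixels are square), "cx", "cy" (the principal point, pixels), "k1" (the pictures are not rectified: a ray, as slopes to the right and down, at radius r is drawn at 1 + k1 r^2 times it, then the intrinsics apply), "cam_to_world" (4x4, takes a point from camera to world coordinates); the wrist camera has in their place "T_tool_cam" (4x4, takes a point from camera to tool coordinates, whose origin is the TCP and whose axes are the flange's). Camera axes: x right, y up, looking along -z (the intrinsics and any distortion apply to the point x, -y, -z); pixel columns grow to the right and rows downward; lengths in m; the calibration is good to about 2 mm. A picture is of the moment at which its call begins: read the wrist's pose just before it. There is no depth.
- workorder.close_job(): hands the job in; it is judged then, once.
The state is a dict: "t": time; "q": joint angles; "dq": joint speeds; "joint_torque": joint torques, N m; "tool_pos": TCP position; "orientation": TCP orientation; "force": force on the tool from outside, world axes, zero at the start; "wrist_torque": the same for the moment, N m; "opening": finger opening in m; "gripper_force": force on a finger pad.
Only numpy, scipy, OpenCV 4.12 (cv2) and the standard library are available. Lean on these libraries where they do the work, as an engineer would, in place of code of your own. Each camera call takes 0.05 s, during which the arm holds its last target. There are 200 camera calls.

## Working session

There is one attempt and no reset: what is moved stays moved. The work goes in short steps, Python scripts to look and compute and a tool call to move; the robot and the scene stay as the last step left them, time stands still between calls to the robot, and variables do not carry over. Pictures are saved under pics/ and viewed, at most 10 in all, crops included, and the job is handed in when it is done.

Besides the shell and the picture viewer there is one more tool, called after ">>>" in YAML: its name, and indented under it one key for each argument. play_rows: Moves the arm, as the interface text tells. Its arguments: {"type":"object","properties":{"targets":{"type":"array"},"grip":{"type":"number"},"grip_force":{"type":"number"}},"required":["targets"]}

```bash
mkdir -p pics
cat > h.py <<'E'
import numpy as np, cv2
from plant import read_state, eyes, workorder
from scipy.spatial.transform import Rotation as R
def ray(c,u,v,T=None):
    T=c["cam_to_world"] if T is None else T
    T=np.array(T); f=200/np.tan(np.radians(c["vfov"])/2)
    d=np.array([(u-c["cx"])/f,(v-c["cy"])/f]); s=d.copy()
    for _ in range(20): s=d/(1+c["k1"]*(s@s))
    return T[:3,3], T[:3,:3]@np.array([s[0],-s[1],-1])
def onplane(c,u,v,z,T=None):
    o,d=ray(c,u,v,T); return o+d*(z-o[2])/d[2]
def blobs(im,lo,hi,amin=40):
    m=cv2.inRange(cv2.cvtColor(im,cv2.COLOR_RGB2HSV),lo,hi)
    n,l,s,ce=cv2.connectedComponentsWithStats(m)
    return [(ce[i],s[i]) for i in range(1,n) if s[i][4]>amin]
E
python3 - <<'E'
from h import *
for n in("top","side"):
    c=eyes.read_camera(n); cv2.imwrite(f"pics/{n}0.png",c["image"][:,:,::-1])
    print(n,c["vfov"],c["cx"],c["cy"],c["k1"],np.round(c["cam_to_world"],3).tolist())
    for nm,lo,hi in(("or",(5,150,100),(18,255,255)),("gr",(45,80,40),(85,255,255)),("bl",(95,80,40),(125,255,255))):
        for ce,s in blobs(c["image"],lo,hi): print(nm,ce.round(1),s,onplane(c,*ce,0.0 if nm=="bl" else .02).round(4))
s=read_state();print({k:np.round(v,3).tolist() for k,v in s.items()})
print(R.from_rotvec(s["orientation"]).as_matrix().round(3))
E
```

```text
top 42.69635103366876 313.18004093089905 200.0419637325421 0.030506906692215795 [[0.006, 0.989, -0.15, 0.383], [-1.0, 0.002, -0.029, 0.004], [-0.029, 0.15, 0.988, 1.213], [0.0, 0.0, 0.0, 1.0]]
or [302.7  58.3] [298  54  10   8  46] [0.9168 0.0674 0.02  ]
or [305.3  75.3] [ 257   65   99   21 1015] [0.8729 0.0607 0.02  ]
or [384.9 172.9] [378 166  15  14 173] [ 0.6297 -0.13    0.02  ]
or [407.5 199.9] [400 193  16  15 181] [ 0.5653 -0.1818  0.02  ]
or [139.4 230.1] [124 216  27  28 391] [0.4922 0.448  0.02  ]
or [405.6 257.9] [398 251  16  15 194] [ 0.4302 -0.1744  0.02  ]
gr [391. 230.] [383 223  17  15 204] [ 0.4944 -0.1421  0.02  ]
bl [235.1 214.1] [ 201  159   68  113 5997] [0.533 0.227 0.   ]
bl [622.2 295.1] [ 599  269   41   56 1616] [ 0.3509 -0.6621  0.    ]
side 46.25158149542112 322.70321402985365 200.87033236607033 -0.047954595921956916 [[-0.999, 0.019, -0.029, 0.52], [-0.034, -0.749, 0.661, 0.959], [-0.009, 0.662, 0.749, 1.103], [0.0, 0.0, 0.0, 1.0]]
or [240.    7.4] [228   0  24  16 348] [ 1.015 -1.263  0.02 ]
or [466.4   9.7] [459   0  15  18 205] [-0.0988 -1.2621  0.02 
[... 317 characters left out ...]
 0.02  ]
or [347.3 319.1] [335 306  26  25 473] [0.4863 0.4006 0.02  ]
gr [344. 170.] [339 164  11  13 120] [ 0.4969 -0.133   0.02  ]
bl [380.4  81.8] [366  76  30  13 258] [ 0.3505 -0.6656  0.    ]
bl [330.  263.9] [ 281  243   96   43 3088] [0.5344 0.2216 0.    ]
{'t': 0.1, 'q': [-1.393, 0.131, 1.489, -0.0, 1.523, -0.085], 'dq': [0.0, -0.002, -0.003, 0.0, -0.001, -0.001], 'joint_torque': [0.003, -56.134, -49.31, 0.077, 0.029, -0.0], 'tool_pos': [0.156, -0.579, 0.218], 'orientation': [-3.113, -0.411, 0.0], 'force': [-0.308, -0.076, 0.657], 'wrist_torque': [-0.058, -0.069, 0.015], 'gripper_force': 0.0, 'opening': 0.093}
[[ 0.966  0.26  -0.   ]
 [ 0.26  -0.966  0.002]
 [ 0.    -0.002 -1.   ]]
```

View pics/top0.png

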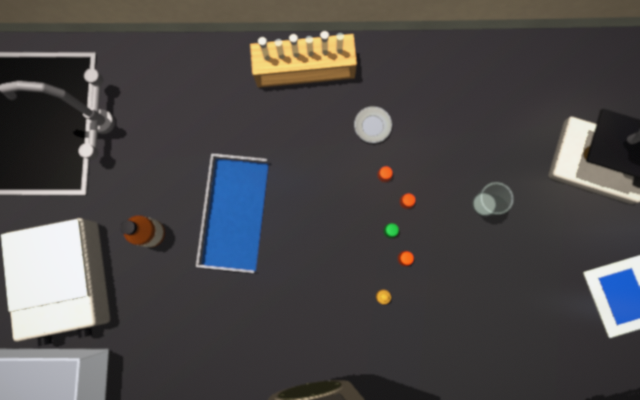

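View pics/side0.png

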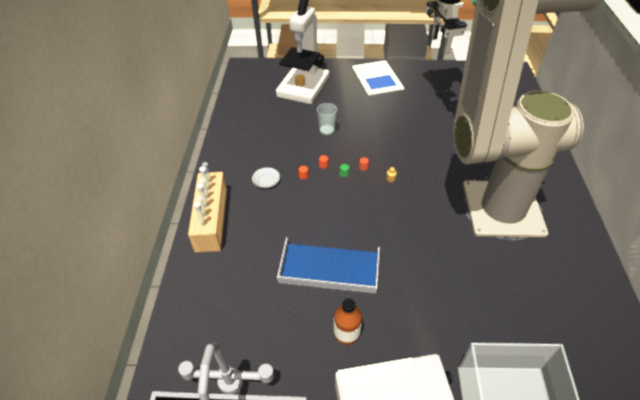

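The top view shows orange stoppers at (386,173), (408,200) and (407,258). Green is at (391,230), the weight at (383,297), the dish at (373,124), the beaker at about (490,200), and the tray is rotated slightly, with its mouth running from (267,159) to (254,271). The side view agrees, with the bottle well behind the tray.

Run:
```python
from h import *
for n in("top","side"):
    c=eyes.read_camera(n); m=cv2.inRange(cv2.cvtColor(c["image"],cv2.COLOR_RGB2HSV),(95,80,40),(125,255,255))
    k=max(cv2.findContours(m,0,2)[0],key=cv2.contourArea)
    q=cv2.approxPolyDP(k,8,True)[:,0]
    print(n,[onplane(c,*p,0).round(3)[:2].tolist() for p in q])
    print("weight",[(onplane(c,*ce,.025).round(3),s) for ce,s in blobs(c["image"],(15,120,80),(28,255,255))])
c=eyes.read_camera("top")
for p in((373,125),(383,297)):print(onplane(c,*p,.015).round(3),onplane(c,*p,.035).round(3))
```

```text
top [[0.668, 0.28], [0.416, 0.304], [0.398, 0.176], [0.656, 0.15]]
weight [(array([0.905, 0.065, 0.025]), array([ 250,   34,  107,   52, 3858], dtype=int32)), (array([ 0.342, -0.121,  0.025]), array([376, 289,  16,  16, 199], dtype=int32))]
side [[0.661, 0.163], [0.666, 0.262], [0.413, 0.287], [0.404, 0.178]]
weight [(array([ 0.76 , -0.933,  0.025]), array([277,  25,  19,  32, 356], dtype=int32)), (array([ 0.677, -0.636,  0.025]), array([295,  75,   9,  11,  81], dtype=int32)), (array([ 0.345, -0.112,  0.025]), array([386, 167,  11,  15, 116], dtype=int32)), (array([0.882, 0.125, 0.025]), array([190, 175,  36,  77, 758], dtype=int32))]
[ 0.749 -0.104  0.015] [ 0.742 -0.102  0.035]
[ 0.341 -0.122  0.015] [ 0.342 -0.12   0.035]
```

>>> play_rows:
  targets: [4,-1.8,0,-7,7.5,-3.4,0,-14,11,-5,0,-21,14.5,-6.6,0,-28,18,-8.1,0,-35,21.5,-9.7,0,-42,25,-11.3,0,-49,28,-12.6,0,-55]
  grip: 1.6

```text
t: 0.92
tool_pos: [0.3951, -0.383, 0.2187]
orientation: [2.566, 1.812, 0.001]
force: [-0.7, -0.8, -0.7]
opening: 0.0443
gripper_force: 0.0
```

```bash
cat > go.py <<'E'
from h import *
import sys
s=read_state(); M=R.from_rotvec(s["orientation"]).as_matrix(); p=np.array(s["tool_pos"])
x,y,z=map(float,sys.argv[1:4]); 
print("t",s["t"],p.round(4),"open",s["opening"],"d_tool cm",(M.T@(np.array([x,y,z])-p)*100).round(2),"roll",-(90-np.degrees(np.arctan2(M[1,0],M[0,0]))),"tilt",M[:,2].round(3), "F",np.round(s["force"],2))
E
python3 go.py 0.63 -0.2 0.2
```

```text
t 0.9167 [ 0.3951 -0.383   0.2187] open 0.0442692481225445 d_tool cm [25.11 16.01  1.88] roll -19.550475780655802 tilt [ 0.  0. -1.] F [-0.72 -0.8  -0.69]
```

>>> play_rows:
  targets: [3.2,2,0,-4,6.4,4,0,-8,9.6,6,0,-12,12.8,8,0,-16,16,10,0,-20,19,12,0,-20,22,14,0,-20,25,16,0,-20]

```text
t: 1.58
tool_pos: [0.6305, -0.2031, 0.2185]
orientation: [-2.22, -2.223, 0.0]
force: [-0.2, -1.0, 0.3]
opening: 0.0162
gripper_force: 0.0
```

>>> play_rows:
  targets: [0,0,0,0,0,0,0,0]

```text
t: 1.75
tool_pos: [0.6301, -0.2028, 0.2176]
orientation: [-2.216, -2.225, 0.001]
force: [0.2, -0.6, -0.7]
opening: 0.0162
gripper_force: 0.0
```

```bash
python3 go.py 0.63 -0.2 0.2
cat > wr.py <<'E'
from h import *
import sys
s=read_state(); c=eyes.read_camera("wrist")
T=np.eye(4);T[:3,:3]=R.from_rotvec(s["orientation"]).as_matrix();T[:3,3]=s["tool_pos"];T=T@np.array(c["T_tool_cam"])
cv2.imwrite("pics/%s.png"%sys.argv[1],c["image"][:,:,::-1]); print("cam",T[:3,3].round(3))
for nm,lo,hi in(("or",(2,150,80),(13,255,255)),("gr",(45,80,40),(85,255,255)),("bl",(95,80,40),(125,255,255)),("ye",(15,120,80),(28,255,255))):
    for ce,b in blobs(c["image"],lo,hi,150): print(nm,ce.round(1),b,onplane(c,*ce,0.0 if nm=="bl" else .022,T).round(4))
E
python3 wr.py w1
```

```text
t 1.75 [ 0.6301 -0.2028  0.2176] open 0.016193391938401906 d_tool cm [ 0.28 -0.01  1.76] roll 0.23405386752681068 tilt [-0.001  0.001 -1.   ] F [ 0.23 -0.58 -0.69]
cam [ 0.629 -0.125  0.384]
or [321.1 103.1] [306  87  32  34 189] [ 0.6279 -0.1293  0.022 ]
or [145.  144.2] [122 130  36  33 526] [ 0.4434 -0.1712  0.022 ]
or [268.  147.7] [246 136  33  34 282] [ 0.5725 -0.1746  0.022 ]
gr [192.8 115.2] [ 173   98   41   35 1118] [ 0.4967 -0.1415  0.022 ]
ye [598.3  18.7] [ 562    0   78   34 1629] [ 0.8941 -0.0486  0.022 ]
ye [48.8 95.6] [ 21  78  48  33 853] [ 0.3512 -0.1221  0.022 ]
ye [320.7 105.7] [308  89  28  30 504] [ 0.6275 -0.1319  0.022 ]
ye [128.3 148.1] [115 135  27  27 572] [ 0.4251 -0.1753  0.022 ]
ye [258.9 155.1] [246 142  27  27 580] [ 0.5625 -0.1824  0.022 ]
ye [281.2 310.3] [276 295  12  40 231] [ 0.5805 -0.3705  0.022 ]
ye [363.9 330.3] [358 295  11  70 507] [ 0.6815 -0.3985  0.022 ]
ye [281.6 353.7] [276 336  11  30 153] [ 0.5791 -0.4336  0.022 ]
ye [323.1 391.4] [  94  379  417   21 6322] [ 0.6317 -0.4931  0.022 ]
```

View pics/w1.png

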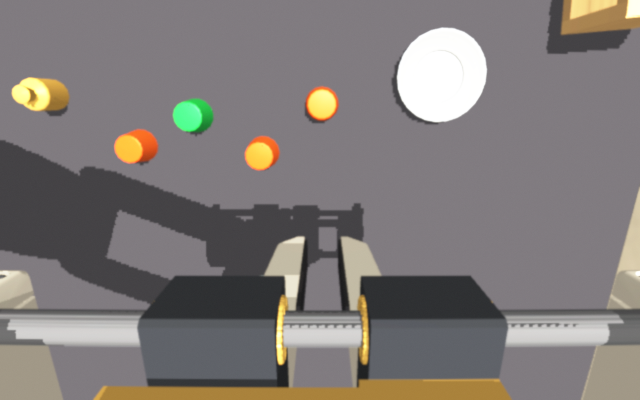

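The wrist view shows the stopper tops at (321,104), (260,154) and (130,147), green at (193,115), the dish at (441,75) and the weight at (44,95). All three views agree to within a few mm. I'll descend behind stopper A.

>>> play_rows:
  targets: [0.3,0,4,0,0.5,0,8,0,0.5,0,12,0,0.5,0,16,0,0.5,0,18.5,0,0.5,0,20,0,0.5,0,20.8,0,0.5,0,20.8,0]

```text
t: 2.47
tool_pos: [0.628, -0.2001, 0.0096]
orientation: [-2.22, -2.22, 0.001]
force: [-0.2, 0.1, 0.5]
opening: 0.0161
gripper_force: 0.0
```

```bash
python3 go.py 0.628 0.185 0.008
```

```text
t 2.4667 [ 0.628  -0.2001  0.0096] open 0.01606560865453538 d_tool cm [38.51 -0.    0.18] roll -0.0068506951897262525 tilt [-0.002  0.001 -1.   ] F [-0.2   0.08  0.53]
```

>>> play_rows:
  targets: [1.3,0,0,0,2.5,0,0,0,3.5,0,0,0,4.3,0,0,0,5,0,0,0,5.8,0,0,0,6.8,0,0,0,8,0,0,0]

```text
t: 3.13
tool_pos: [0.6293, -0.119, 0.0109]
orientation: [2.22, 2.222, 0.0]
force: [-0.8, -0.4, 1.1]
opening: 0.0158
gripper_force: 0.4
```

>>> play_rows:
  targets: [1.4,0,0,0,2.8,0,0,0,4.2,-0.1,0,0,5.6,-0.2,0,0,7,-0.3,0,0,8.4,-0.4,0,0,9.8,-0.5,0,0,11.2,-0.6,0,0]

```text
t: 3.8
tool_pos: [0.6228, -0.006, 0.0106]
orientation: [-2.22, -2.223, 0.0]
force: [0.4, -0.7, 0.0]
opening: 0.0159
gripper_force: 0.4
```

```bash
python3 go.py 0.612 0.193 0.008; python3 wr.py w2
python3 - <<'E'
from h import *
c=eyes.read_camera("top")
for ce,s in blobs(c["image"],(5,150,100),(18,255,255)): print(ce.round(1),onplane(c,*ce,.022).round(3))
E
```

```text
t 3.8 [ 0.6228 -0.006   0.0106] open 0.01586789576157893 d_tool cm [19.91 -1.06  0.26] roll 0.06215735771199604 tilt [-0.  0. -1.] F [ 0.4  -0.71  0.02]
cam [0.622 0.072 0.177]
or [324.  206.3] [ 290  175   66   80 1864] [0.6228 0.0232 0.022 ]
ye [321.1 220.6] [ 292  195   62   54 2363] [0.6215 0.0161 0.022 ]
ye [281.4 327.4] [276 295  12  71 376] [ 0.6006 -0.0436  0.022 ]
ye [363.3 310.6] [358 295  12  38 232] [ 0.6433 -0.0333  0.022 ]
ye [321.9 391.4] [  94  379  416   21 6347] [ 0.6219 -0.0858  0.022 ]
[332.1  56. ] [ 0.921 -0.005  0.022]
[302.9  58.3] [0.916 0.067 0.022]
[305.   75.4] [0.872 0.061 0.022]
[408.2 199.8] [ 0.565 -0.183  0.022]
[139.3 230.1] [0.492 0.447 0.022]
[406.8 257.9] [ 0.43  -0.177  0.022]
[383.3 296.7] [ 0.342 -0.122  0.022]
```

>>> play_rows:
  targets: [1.4,-0.1,0,0,2.8,-0.2,0,0,4.2,-0.3,0,0,5.6,-0.4,0,0,7,-0.5,0,0,8.4,-0.6,0,0,9.8,-0.7,0,0,11.2,-0.8,0,0]

```text
t: 4.57
tool_pos: [0.6147, 0.106, 0.0106]
orientation: [-2.22, -2.223, 0.0]
force: [0.4, 0.1, 0.0]
opening: 0.0164
gripper_force: 0.1
```

>>> play_rows:
  targets: [1.4,-0.1,0,0,2.8,-0.2,0,0,4.2,-0.2,0,0,5.6,-0.2,0,0,6.8,-0.2,0,0,7.7,-0.2,0,0,8.3,-0.2,0,0,8.6,-0.2,0,0]

```text
t: 5.23
tool_pos: [0.6128, 0.1914, 0.0106]
orientation: [-2.22, -2.223, -0.0]
force: [-0.0, -1.0, 0.1]
opening: 0.0161
gripper_force: 0.1
```

>>> play_rows:
  targets: [-0.5,0,0,0,-1.3,0,0,0,-2.5,0,0,0,-2.5,0,-3,0,-5,0,-7,0,-9,0,-10,0,-13,-0.5,-10,0,-17,-1,-10,0]

```text
t: 5.9
tool_pos: [0.606, 0.0259, 0.1145]
orientation: [2.217, 2.219, 0.007]
force: [0.5, 0.3, 0.5]
opening: 0.0154
gripper_force: 0.0
```

```bash
python3 go.py 0.564 -0.245 0.1; python3 wr.py w3
python3 - <<'E'
from h import *
c=eyes.read_camera("top")
for ce,s in blobs(c["image"],(5,150,100),(18,255,255)): print(ce.round(1),onplane(c,*ce,.022).round(3))
E
```

```text
t 5.9 [0.606  0.0259 0.1145] open 0.015379924592017452 d_tool cm [-27.08  -4.24   1.43] roll 0.06545281863347441 tilt [ 0.007 -0.001 -1.   ] F [0.51 0.27 0.51]
cam [0.604 0.104 0.281]
or [138.1 380. ] [128 373  20  13 199] [ 0.4354 -0.1465  0.022 ]
bl [284.   10.8] [  69    0  327   34 5596] [0.5779 0.1658 0.    ]
ye [628.2 201.3] [ 611   98   29  186 1678] [0.8505 0.0262 0.022 ]
ye [281.3 309.7] [276 295  12  40 216] [ 0.5708 -0.0711  0.022 ]
ye [363.9 330.4] [358 295  11  70 515] [ 0.6429 -0.0925  0.022 ]
ye [321.8 391.3] [  94  379  417   21 6381] [ 0.6058 -0.1598  0.022 ]
[332.   55.9] [ 0.922 -0.005  0.022]
[303.1  58.3] [0.916 0.066 0.022]
[305.1  75.4] [0.872 0.061 0.022]
[240.4 179.9] [0.612 0.213 0.022]
[408.2 199.8] [ 0.565 -0.183  0.022]
[139.3 230.1] [0.492 0.447 0.022]
[406.8 257.8] [ 0.43  -0.177  0.022]
[383.3 296.6] [ 0.342 -0.122  0.022]
```

>>> play_rows:
  targets: [-3.5,-0.6,0,0,-7.2,-1.2,0,0,-11,-1.8,0,0,-15,-2.4,0,0,-19,-3,0,0,-23,-3.6,0,0,-26,-4.1,0,0,-27,-4.1,0,0]

```text
t: 6.67
tool_pos: [0.5611, -0.2467, 0.1101]
orientation: [2.225, 2.217, -0.002]
force: [0.0, 0.0, -0.7]
opening: 0.0163
gripper_force: 0.0
```

>>> play_rows:
  targets: [0,0,2,0,0,0,5,0,0,0,8,0,0,0,9.5,0,0,0,10.2,0,0,0,10.2,0]

```text
t: 7.17
tool_pos: [0.5613, -0.2405, 0.0059]
orientation: [-2.218, -2.219, 0.002]
force: [0.0, -0.8, -0.0]
opening: 0.0162
gripper_force: 0.0
```

```bash
python3 go.py 0.564 -0.205 0.009
```

```text
t 7.1667 [ 0.5613 -0.2405  0.0059] open 0.01621371321693784 d_tool cm [ 3.55  0.27 -0.3 ] roll 0.029886914170973 tilt [-0.004  0.002 -1.   ] F [ 0.03 -0.82 -0.  ]
```

>>> play_rows:
  targets: [1,0.3,-0.2,0,2,0.3,-0.3,0,2.8,0.3,-0.3,0,3.5,0.3,-0.3,0,4.2,0.3,-0.3,0,5,0.3,-0.3,0,6,0.3,-0.3,0,7.2,0.3,-0.3,0]

```text
t: 7.83
tool_pos: [0.5663, -0.1687, 0.0116]
orientation: [2.22, 2.222, 0.0]
force: [1.1, -0.8, 0.6]
opening: 0.0158
gripper_force: 0.4
```

>>> play_rows:
  targets: [1.4,0,0,0,2.8,0,0,0,4.2,0,0,0,5.6,0,0,0,7,0,0,0,8.4,0,0,0,9.8,0,0,0,11.2,0,0,0]

```text
t: 8.5
tool_pos: [0.566, -0.0558, 0.0113]
orientation: [-2.22, -2.223, 0.0]
force: [-0.1, 0.0, 1.0]
opening: 0.0163
gripper_force: 0.3
```

```bash
python3 go.py 0.545 0.188 0.009;  python3 - <<'E'
from h import *
for n in("top","side"):
  c=eyes.read_camera(n)
  for l,h_ in(((5,150,100),(18,255,255)),((45,80,40),(85,255,255))):
    for ce,s in blobs(c["image"],l,h_):
      p=onplane(c,*ce,.022).round(3)
      if .3<p[0]<.7 and -.3<p[1]<.35: print(n,l[0],p)
E
```

```text
t 8.5 [ 0.566  -0.0558  0.0113] open 0.016328708536996132 d_tool cm [24.39 -2.07  0.24] roll 0.06401829757685107 tilt [-0.  0. -1.] F [-0.11  0.01  1.05]
top 5 [0.613 0.213 0.022]
top 5 [ 0.43  -0.174  0.022]
side 5 [ 0.433 -0.162  0.022]
side 5 [ 0.342 -0.115  0.022]
side 5 [ 0.568 -0.018  0.022]
side 5 [0.614 0.223 0.022]
```

>>> play_rows:
  targets: [1.4,-0.1,0,0,2.8,-0.2,0,0,4.2,-0.3,0,0,5.6,-0.5,0,0,7,-0.7,0,0,8.4,-0.9,0,0,9.8,-1.1,0,0,11.2,-1.3,0,0]

```text
t: 9.27
tool_pos: [0.5526, 0.0562, 0.0114]
orientation: [2.22, 2.223, 0.0]
force: [0.5, -0.3, -1.0]
opening: 0.0159
gripper_force: 0.1
```

>>> play_rows:
  targets: [1.5,-0.2,0,0,3,-0.4,0,0,4.5,-0.6,0,0,6,-0.8,0,0,7.5,-0.8,0,0,9,-0.8,0,0,10.4,-0.8,0,0,11.4,-0.8,0,0]

```text
t: 9.93
tool_pos: [0.5444, 0.1705, 0.0114]
orientation: [-2.219, -2.223, -0.0]
force: [-0.2, -0.6, 0.3]
opening: 0.0164
gripper_force: 0.1
```

>>> play_rows:
  targets: [0.7,0,0,0,1,0,0,0,0.2,0,0,0,-1.5,0,0,0,-2.5,0,-3,0,-4,0,-6,0,-7,0,-10,0,-10,0,-11,0]

```text
t: 10.6
tool_pos: [0.5465, 0.068, 0.1256]
orientation: [2.217, 2.222, 0.006]
force: [2.0, -0.0, 1.2]
opening: 0.0161
gripper_force: 0.0
```

```bash
python3 go.py 0.431 -0.235 0.12;  cat > see.py <<'E'
from h import *
for n in("top","side"):
  c=eyes.read_camera(n); cv2.imwrite(f"pics/{n}_last.png",c["image"][:,:,::-1])
  for l,h_ in(((5,150,100),(18,255,255)),((45,80,40),(85,255,255))):
    for ce,s in blobs(c["image"],l,h_):
      p=onplane(c,*ce,.022).round(3)
      if .3<p[0]<.7 and -.3<p[1]<.35: print(n,l[0],p)
E
python3 see.py
```

```text
t 10.6 [0.5465 0.068  0.1256] open 0.016102119537969 d_tool cm [-30.27 -11.62   0.49] roll 0.12945679042360325 tilt [ 0.005  0.    -1.   ] F [ 1.97 -0.    1.24]
top 5 [ 0.43  -0.174  0.022]
top 5 [ 0.342 -0.122  0.022]
top 45 [ 0.494 -0.142  0.022]
side 5 [ 0.429 -0.165  0.022]
side 5 [ 0.342 -0.115  0.022]
side 5 [0.546 0.211 0.022]
side 5 [0.614 0.223 0.022]
```

>>> play_rows:
  targets: [-3,-1.1,0,0,-6.5,-2.4,0,0,-10,-3.7,0,0,-13.5,-5,0,0,-17,-6.3,0,0,-20.5,-7.6,0,0,-24,-8.9,0,0,-27,-10,0,0]

```text
t: 11.37
tool_pos: [0.4433, -0.2037, 0.1206]
orientation: [-2.221, -2.221, 0.001]
force: [0.3, 0.0, 0.8]
opening: 0.0161
gripper_force: 0.0
```

>>> play_rows:
  targets: [-2.5,-0.9,0,0,-3.8,-1.6,0,0,-3.8,-1.6,0,0,-3.8,-1.6,0,0]

```text
t: 11.7
tool_pos: [0.4283, -0.24, 0.1206]
orientation: [-2.223, -2.219, -0.0]
force: [0.2, 0.4, 0.3]
opening: 0.0162
gripper_force: 0.0
```

```bash
python3 go.py 0.430 -0.240 0.01
```

```text
t 11.7 [ 0.4283 -0.24    0.1206] open 0.01623287682891763 d_tool cm [-1.000e-02  1.800e-01  1.106e+01] roll -0.10392919038820025 tilt [-0.001  0.001 -1.   ] F [0.18 0.44 0.33]
```

>>> play_rows:
  targets: [0,0.1,3,0,0,0.2,6,0,0,0.2,9,0,0,0.2,10.5,0,0,0.2,11,0,0,0.2,11,0,0,0.2,11,0]

```text
t: 12.28
tool_pos: [0.4319, -0.2391, 0.012]
orientation: [2.219, 2.223, 0.0]
force: [1.0, -0.1, 0.4]
opening: 0.0163
gripper_force: 0.0
```

>>> play_rows:
  targets: [1,0,0,0,2,0,0,0,3,0,0,0,3.8,0,0,0,4.5,0,0,0,5.2,0,0,0,6,0,0,0,7,0,0,0]

```text
t: 12.95
tool_pos: [0.4313, -0.169, 0.0116]
orientation: [2.22, 2.222, 0.0]
force: [0.0, -0.4, 0.9]
opening: 0.016
gripper_force: 0.3
```

```bash
python3 go.py 0.47 0.195 0.009; python3 see.py; python3 wr.py w5
```

```text
t 12.95 [ 0.4313 -0.169   0.0116] open 0.015976426581661516 d_tool cm [36.4   3.9   0.25] roll 0.04571752710438659 tilt [ 0. -0. -1.] F [ 0.03 -0.44  0.88]
top 5 [0.612 0.213 0.022]
top 5 [0.544 0.201 0.022]
top 45 [ 0.494 -0.138  0.022]
side 5 [ 0.435 -0.132  0.022]
side 5 [0.546 0.211 0.022]
side 5 [0.614 0.223 0.022]
side 45 [ 0.497 -0.131  0.022]
cam [ 0.43  -0.09   0.178]
or [324.5 202.9] [ 290  172   66   79 1821] [ 0.4312 -0.1372  0.022 ]
gr [450.2 208.3] [ 408  169   85   80 4917] [ 0.4908 -0.1398  0.022 ]
ye [154.3 159.6] [  96  130   84   76 2009] [ 0.3535 -0.1167  0.022 ]
ye [120.4 178.2] [100 158  34  43 560] [ 0.3365 -0.1254  0.022 ]
ye [322.1 217.2] [ 293  192   61   54 2372] [ 0.4301 -0.1443  0.022 ]
ye [281.3 310.1] [276 295  12  40 235] [ 0.409  -0.1954  0.022 ]
ye [363.8 329.5] [358 295  11  70 468] [ 0.4523 -0.2072  0.022 ]
ye [281.5 353.7] [276 336  11  30 153] [ 0.4083 -0.2227  0.022 ]
ye [322.6 391.4] [  93  379  418   21 6375] [ 0.4306 -0.2482  0.022 ]
```

>>> play_rows:
  targets: [1.3,0,0,0,2.6,0,0,0,4,0,0,0,5.4,0,0,0,6.8,0,0,0,8.2,0,0,0,9.6,0,0,0,11,0.1,0,0]

```text
t: 13.77
tool_pos: [0.432, -0.0593, 0.0114]
orientation: [2.221, 2.222, -0.0]
force: [-0.0, -1.2, 1.0]
opening: 0.0158
gripper_force: 0.3
```

>>> play_rows:
  targets: [1.4,0.2,0,0,2.8,0.5,0,0,4.2,0.8,0,0,5.6,1.1,0,0,7,1.4,0,0,8.4,1.7,0,0,9.8,2,0,0,11.2,2.3,0,0]

```text
t: 14.43
tool_pos: [0.4552, 0.0529, 0.0114]
orientation: [2.22, 2.222, -0.0]
force: [-0.5, 0.1, -0.1]
opening: 0.016
gripper_force: 0.3
```

>>> play_rows:
  targets: [1.4,0.3,0,0,2.8,0.6,0,0,4.2,0.9,0,0,5.6,1.1,0,0,7,1.3,0,0,8.4,1.4,0,0,9.8,1.4,0,0,11,1.4,0,0]

```text
t: 15.1
tool_pos: [0.4691, 0.1631, 0.0114]
orientation: [2.22, 2.222, -0.0]
force: [-0.5, -1.0, 0.6]
opening: 0.0158
gripper_force: 0.3
```

>>> play_rows:
  targets: [1.2,0,0,0,2.1,0,0,0,2.6,0,0,0,2.8,0,0,0,2,0,0,0,0.5,0,0,0,-1,0,-3,0,-4,0,-7,0]

```text
t: 15.77
tool_pos: [0.4658, 0.1265, 0.0725]
orientation: [-2.216, -2.221, 0.008]
force: [0.4, -0.4, 0.4]
opening: 0.0161
gripper_force: 0.0
```

>>> play_rows:
  targets: [-4,0,-4,0,-8,0,-6,0,-12,0,-6,0,-16,0,-6,0,-20,0,-6,0,-20,0,-6,0,-20,0,-6,0]

```text
t: 16.35
tool_pos: [0.4685, -0.0762, 0.1348]
orientation: [2.226, 2.216, -0.001]
force: [-0.1, 1.0, 0.9]
opening: 0.0161
gripper_force: 0.0
```

```bash
python3 go.py 0.47 0 0.1; python3 see.py
```

```text
t 16.35 [ 0.4685 -0.0762  0.1348] open 0.016078661299133375 d_tool cm [7.62 0.12 3.47] roll -0.24308668918446585 tilt [ 0.    -0.001 -1.   ] F [-0.09  1.03  0.86]
top 5 [0.612 0.213 0.022]
top 5 [0.544 0.201 0.022]
top 5 [0.468 0.212 0.022]
top 5 [ 0.342 -0.122  0.022]
side 5 [ 0.343 -0.115  0.022]
side 5 [0.546 0.211 0.022]
side 5 [0.614 0.223 0.022]
side 5 [0.471 0.222 0.022]
side 45 [ 0.496 -0.129  0.022]
```

View pics/side_last.png

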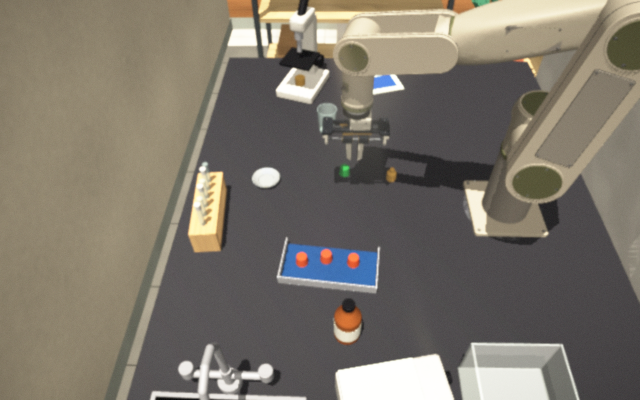

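The side view shows all three orange stoppers inside the tray at (302,259), (326,256) and (353,260). The green stopper (346,171) and the other bystanders are where they started, and the arm is clear. I'm handing the job in.

```bash
python3 -c "
from plant import workorder; print(workorder.close_job())"
```

```text
the job is handed in; nothing more can be done
None
```

I swept all three orange stoppers about 37–55 mm past the tray's mouth line, with the green stopper and bystanders apparently unmoved in the last pictures, and handed the job in at about 16 s; no verdict came back.

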